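# Close the moisture-meter cover and hold the reference probe in its bore

### The job

On the bench moisture meter, turn the red cover bolt clockwise to its end stop, then the black one. Then lift the reference probe out of its wooden rest and lower its rod into the middle of the brass-ringed guide hole until the red band on the rod is level with the top of the ring, never letting the probe touch the meter, and finish still holding it there in the gripper, centred, upright and still. Leave all the cups where they stand.

Things in the scene. Friction and masses are not known exactly. Their poses are not given: they have to be found in the camera images.
- meter: White bench moisture meter, fixed on the table: box 170 (x) by 230 (y) by 85 mm high, with a dark steel cover (72 by 228, 10 mm thick) on top along y, centred at x = +20 mm; cover top 95 mm above the table. Guide hole in the cover's middle; a bolt knob 80 mm to each side of it: red at +y, black at -y. Origin: centre of the underside; display at the front (-x), y left, z up.
- bore_mouth (a point): Centre of the guide hole's mouth, level with the top of the brass ring (ring 43 mm outside, 6 mm high; its top is 101 mm above the table). The hole is round, 24 mm in diameter, vertical, and 80 mm deep to its closed floor. Axes as the meter's.
- bolt_red (a joint): Angle of the red bolt (rad): grows clockwise seen from above; 0 = fully open, 1.3 = end stop, closed. It starts between 0 and 0.4. Friction (0.06 N m) keeps it where it is left. At the stop the bar lies along the cover and the white line on the knob's top meets the white mark on the collar beneath.
- bolt_black (a joint): Angle of the black bolt (rad); the same as the red one in every way.
- bolt_red_grip (a point): Point on the red bolt's axis at grip height, 37 mm above the cover. The knob is an upright bar 42 mm long, 14 mm thick, 32 mm high, its top 7 mm above this point, on a disc 44 mm across, 8 mm high, over a grey collar 68 mm across, 6 mm high. The frame turns with the knob: x along the bar (white line on the -x half), z up.
- bolt_black_grip (a point): The same point of the black bolt, which is shaped alike.
- probe: Reference probe, about 0.15 kg: steel rod 10 mm in diameter with a black round handle 26 mm in diameter on top. Origin: the rod's tip, on its axis; z points up along the rod to the handle. Rod from 0 to 95 mm, handle from 95 to 155 mm; a red band round the rod from 46 to 54 mm (middle at 50 mm). It starts upright in the rest.
- rest: Dark wooden block 80 by 80 by 60 mm, fixed on the table, with a vertical hole 11 mm in diameter and 50 mm deep in the middle of its top; the probe stands in it with its tip on the hole's floor, 10 mm above the table. Origin: centre of the underside, z up.
- steel_cup: Empty steel cup, 76 mm across the rim, 65 mm high, not to be disturbed. Origin: centre of the underside. It stands in one of two places, the rest in the other.
- glass_cup: Empty glass cup, 80 mm across the rim, 70 mm high, not to be disturbed. Origin: centre of the underside.
- red_cup: Empty red plastic cup, 90 mm across the rim, 120 mm high, not to be disturbed. Origin: centre of the underside.
There are look-alikes about, which are no part of the job. Leave any blue or green look-alike of the probe alone.

How it is judged (in metres and radians):
On the way, in this order (a step that is already met when the one before it is completed fails the run):
1. the red bolt is turned to its end stop while the probe still stands in its rest (value of joint bolt_red above 1.2 rad and distance of probe from where it was at the start of the episode below 0.02 m), for 0.1 s.
2. the black bolt is turned to its end stop while the probe still stands in its rest (all of step 1 and value of joint bolt_black above 1.2 rad), for 0.1 s.
3. the probe hangs from the gripper, centred in the guide hole, its red band level with the ring's top (horizontal distance between probe and bore_mouth below 0.004 m and z of probe in the frame of bore_mouth between -0.056 and -0.044 m and angle between probe's own z axis and vertical below 0.07 rad and contact force between the fingers and probe above 2 N), for 0.3 s.
At the end, for the whole second after the job is handed in: Both bolts are within 0.1 rad of their end stops; the gripper still holds the probe, whose tip is within 4 mm of the bore's axis and 44 to 56 mm below the top of the brass ring, the rod within 0.07 rad of vertical, touching nothing of the meter, moving slower than 20 mm/s and 0.2 rad/s (all of step 3 and value of joint each of bolt_red, bolt_black above 1.2 rad and contact force between probe and meter below 0.1 N and linear speed of probe below 0.02 m/s and angular speed of probe below 0.2 rad/s); the arm keeps its last pose, push and grip.
It fails at once if the probe touches the meter (contact force between probe and meter above 0.2 N).
It fails at once if the steel cup is displaced by more than 25 mm or tipped (distance of steel_cup from where it was at the start of the episode above 0.025 m or angle between steel_cup's own z axis and vertical above 0.5 rad).
It fails at once if the glass cup is displaced by more than 25 mm or tipped (distance of glass_cup from where it was at the start of the episode above 0.025 m or angle between glass_cup's own z axis and vertical above 0.5 rad).
It fails at once if the red cup is displaced by more than 25 mm or tipped (distance of red_cup from where it was at the start of the episode above 0.025 m or angle between red_cup's own z axis and vertical above 0.5 rad).
It also fails if it takes over 70 s, if anything falls off the work surface, if the arm or the gripper's body presses on something with over 40 N, if the wrist force passes 120 N, or if a joint passes its speed limit or range.

### The arm

A 6-joint arm with a two-finger parallel gripper is mounted at the origin on the work surface. World frame = base frame: x ahead of the robot, y to its left, z up, the work surface at z = 0. Lengths are in mm, angles in rad, forces in N, time in s.
With the tool pointing down it reaches from about 275 to 1000 mm from the base axis. Payload 8.4 kg.
Tool frame: the origin (TCP) lies midway between the tips of the shut fingers; the grasp point (between the pads) lies 19 mm behind it (manip.grip_depth is the distance from the TCP to the grasp point, in mm); z points along the fingers, y is the line along which they close (so a half turn about z gives the same grasp; the last joint's range is limited). The gripper opens to 85 mm and grips with 20 to 120 N. Pads are 22 mm wide; open, the fingers measure 114 mm over their backs; the gripper's body (76 mm by 85 mm) begins 54 mm behind the grasp point. The pads swing forward as they close: fully open they stand 13 mm farther back than shut.
Start: joints at [1.295, 0.353, 1.633, -0, 1.155, -0.002], TCP at [168.993, 601.722, 231.281] pointing down, gripper open.
Joint ranges: [-2.63, 2.63], [-0.92, 2.1], [0.06, 2.66], [-1.3, 4.44], [0, 2.69], [-3.02, 3.02]. Speed limits (rad/s): [2.22, 2.22, 2.79, 3.14, 3.14, 3.14].

### API

Orientations are given as a unit quaternion [w, x, y, z].
In Python, from plant import manip gives the robot as it stands.
- The arm moves only by the tool send_rows, never from a script. Its argument "motion" is a list that holds one entry, the list of rows, each a list of 4 numbers: the shift along the tool's x, y, z in units of 0.08 m (1.0 is 0.08 m), then the turn about the tool's z in units of 45 degrees (1.0 is 45 degrees). In form: [[[dx, dy, dz, roll], ...]]. A call has 1 to 10 rows; each row is the pose to reach, as a shift and turn from the pose commanded when the call began, along the tool's axes at that moment; what a row does not reach only later rows make up. A row lasts 1/12 s, in which the tool goes at most 41.7 mm and 7.16 degrees, less where a joint would pass 70% of its speed; a pose out of reach is approached as far as the arm can. A call with a number of a shift or a turn outside -1 to 1 is refused whole. A call with a gripper value outside its range is refused whole. "jaw" is the closure, from -1 (fully open) to 1 (shut), set as the call begins (left out, the last holds). The fingers move at their own pace and stop on an object; "squeeze" is the grip in N (left out, the last holds). Time passes only in rows, so rows that repeat a pose let the fingers close. It gives the time, the measured TCP pose, the force, the opening and the grip force at its end, in the units of the state.
- manip.get_obs(): the state, without advancing time (a new reading comes with each control period).
- manip.capture(name): name is "side" or "top"; returns a dict with "img" (480x640x3 uint8, red, green, blue), "fovy" (degrees; the focal length in pixels is half the picture's height over the tangent of half this angle, whatever the lens; pixels are square), "cx", "cy" (the principal point, pixels), "eye" and "rotation" of the camera in the world. Camera axes: x right, y down, z forward; pixel columns grow to the right and rows downward; lengths in mm; the calibration is good to about 2 mm. A picture is of the moment at which its call begins. There is no depth.
- manip.sign_off(): hands the job in; it is judged then, once.
The state is a dict: "time_s": time; "q": joint angles; "qvel": joint speeds; "tau": joint torques, N m; "ee_pos": TCP position; "orientation": TCP orientation; "contact_force": force on the tool from outside, world axes, zero at the start; "moment": the same for the moment, N m; "width": finger opening in mm; "grasp_force": force on a finger pad.
Only numpy, scipy, OpenCV 4.12 (cv2) and the standard library are available. Lean on these libraries where they do the work, as an engineer would, in place of code of your own. Each camera call takes 0.05 s, during which the arm holds its last target. There are 200 camera calls.

## Working session

There is one attempt and no reset: what is moved stays moved. The work goes in short steps, Python scripts to look and compute and a tool call to move; the robot and the scene stay as the last step left them, time stands still between calls to the robot, and variables do not carry over. Pictures are saved under pics/ and viewed, at most 10 in all, crops included, and the job is handed in when it is done.

Besides the shell and the picture viewer there is one more tool, called after "Call:" in YAML: its name, and indented under it one key for each argument. send_rows: Moves the arm, as the interface text tells. Its arguments: {"type":"object","properties":{"motion":{"type":"array","items":{"type":"array","items":{"type":"array","items":{"type":"number"}}}},"jaw":{"type":"number"},"squeeze":{"type":"number"}},"required":["motion"]}

```bash
ls; mkdir -p pics; python3 - <<'E'
from plant import manip
import cv2, numpy as np
print(manip.get_obs())
for n in("side","top"):
    c=manip.capture(n); cv2.imwrite(f"pics/{n}0.png",c["img"][:,:,::-1])
    print(n,{k:(np.round(v,4).tolist()) for k,v in c.items() if k!="img"})
E
```

```text
pics
{'time_s': 0.0, 'q': array([ 1.29457725e+00,  3.53639217e-01,  1.63415596e+00, -2.77929238e-05,
        1.15520022e+00, -2.40768752e-03]), 'qvel': array([ 0.00042567,  0.0013308 ,  0.0002462 , -0.00089821, -0.00073665,
        0.00063743]), 'tau': array([ 1.75484147e-03, -6.05262995e+01, -3.42069590e+01,  1.82423187e-04,
        9.42392478e-03, -1.50120309e-05]), 'ee_pos': array([168.881476  , 601.24318602, 230.55792399]), 'orientation': array([-8.48081443e-05,  1.36472822e-01,  9.90643567e-01, -6.96340693e-04]), 'contact_force': array([ 0.25030878,  0.97158042, -0.24393344]), 'moment': array([-0.02875436, -0.02954585,  0.00950866]), 'grasp_force': 0.0, 'width': 85.23343294552623}
side {'fovy': 48.9207, 'cx': 317.6418, 'cy': 246.4189, 'eye': [237.7714, -658.3951, 915.9536], 'rotation': [-0.3571, 0.9127, -0.1838, 0.0753]}
top {'fovy': 47.3713, 'cx': 318.5516, 'cy': 238.9089, 'eye': [462.2939, 49.1042, 1196.8232], 'rotation': [-0.019, 0.708, -0.7056, 0.0231]}
```

View pics/top0.png

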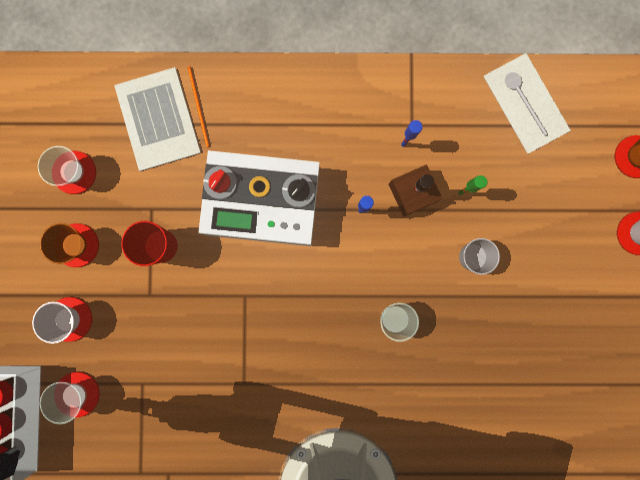

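View pics/side0.png

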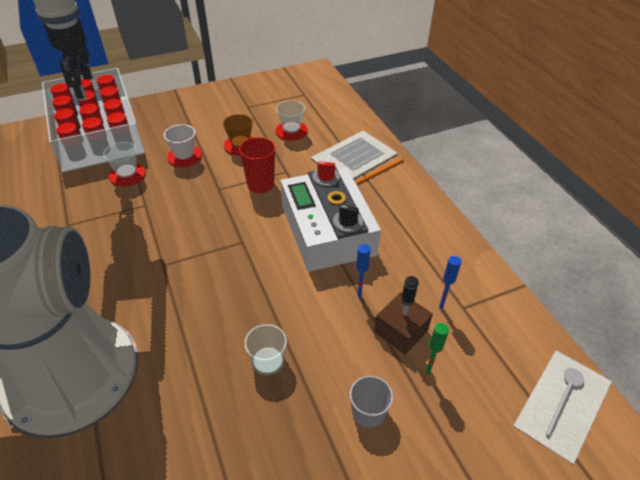

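The top view shows the meter at about (260,197): red bolt (218,181), brass ring (260,187) and black bolt (299,190). The rest is at (418,190), with the black-handled probe's top near (425,183).

There are four probe candidates: black in the rest (425,183), blue (366,204), blue (412,133) and green (478,184). Only the black one stands in a wooden rest and matches the description. I'll check it in an enlarged crop.

```bash
cat > h.py <<'E'
import numpy as np, cv2
from scipy.spatial.transform import Rotation as R
from plant import manip
class Cam:
    def __init__(s,n):
        c=manip.capture(n); s.img=c["img"]; s.f=240/np.tan(np.radians(c["fovy"])/2)
        s.c=np.array([c["cx"],c["cy"]]); s.eye=np.array(c["eye"])
        r=np.array(c["rotation"]); s.R=R.from_quat(r,scalar_first=True).as_matrix() if r.size==4 else r
        s.hsv=cv2.cvtColor(s.img,cv2.COLOR_RGB2HSV)
    def ray(s,p):
        d=np.append((np.array(p,float)-s.c)/s.f,1); d=s.R@d; return d/np.linalg.norm(d)
    def plane(s,p,z):
        d=s.ray(p); return s.eye+d*(z-s.eye[2])/d[2]
    def proj(s,X):
        v=s.R.T@(np.array(X,float)-s.eye); return s.c+s.f*v[:2]/v[2]
    def mask(s,lo,hi,box):
        m=cv2.inRange(s.hsv,np.array(lo),np.array(hi)); k=np.zeros_like(m); x0,y0,x1,y1=box; k[y0:y1,x0:x1]=255
        return m&k
def blob(m):
    cs,_=cv2.findContours(m,cv2.RETR_EXTERNAL,cv2.CHAIN_APPROX_NONE); return max(cs,key=cv2.contourArea)
def tri(a,pa,b,pb):
    A=np.zeros((3,3));y=np.zeros(3)
    for c,p in((a,pa),(b,pb)):
        d=c.ray(p); P=np.eye(3)-np.outer(d,d); A+=P; y+=P@c.eye
    return np.linalg.solve(A,y)
E
python3 - <<'E'
from h import *
t=Cam("top"); s=Cam("side")
print(t.proj([0,0,0]), s.proj([0,0,0]))
# brass ring
out={}
for c,n,b in((t,"t",(235,165,285,210)),(s,"s",(320,185,352,212))):
    m=c.mask((15,120,90),(32,255,255),b); k=blob(m); e=cv2.fitEllipse(k); out[n]=e[0]; print(n,"ring",e)
print("ring plane", t.plane(out["t"],101), s.plane(out["s"],101), "tri",tri(t,out["t"],s,out["s"]))
# white body outline in top -> yaw
k=blob(t.mask((0,0,200),(179,40,255),(190,140,330,255))); print("body",cv2.minAreaRect(k))
m=t.mask((0,130,90),(8,255,255),(195,160,240,205))|t.mask((172,130,90),(179,255,255),(195,160,240,205)); k=blob(m); print("red",cv2.minAreaRect(k),cv2.contourArea(k))
A=cv2.resize(t.img[155:215,195:330],None,fx=5.9,fy=5.9,interpolation=cv2.INTER_CUBIC)[:,:796]
B=cv2.resize(t.img[160:220,385:445],None,fx=4,fy=4,interpolation=cv2.INTER_CUBIC)
C=cv2.resize(s.img[155:235,300:385],None,fx=3,fy=3,interpolation=cv2.INTER_CUBIC)
D=cv2.resize(s.img[270:350,370:450],None,fx=3,fy=3,interpolation=cv2.INTER_CUBIC)
o=np.zeros((600,800,3),np.uint8); o[:A.shape[0],:A.shape[1]]=A; y=356
for im,x in((B,0),(C,250),(D,520)): o[y:y+im.shape[0],x:x+im.shape[1]]=im[:600-y]
cv2.imwrite("pics/crop1.png",o[:,:,::-1])
E
```

```text
[337.53121599 488.6593165 ] [ 68.59157773 372.47394564]
t ring ((259.0119323730469, 186.11361694335938), (20.305688858032227, 20.52815055847168), 9.334407806396484)
s ring ((336.29437255859375, 197.31358337402344), (12.777170181274414, 17.86710548400879), 93.93172454833984)
ring plane [633.92723435 163.23964833 101.        ] [636.11129989 160.60222339 101.        ] tri [635.63901652 162.95917828  98.99602264]
body ((256.01763916015625, 221.32940673828125), (112.4687728881836, 33.71662139892578), 5.90614128112793)
red ((219.00001525878906, 181.5), (20.50609588623047, 20.50609588623047), 45.0) 338.0
```

View pics/crop1.png

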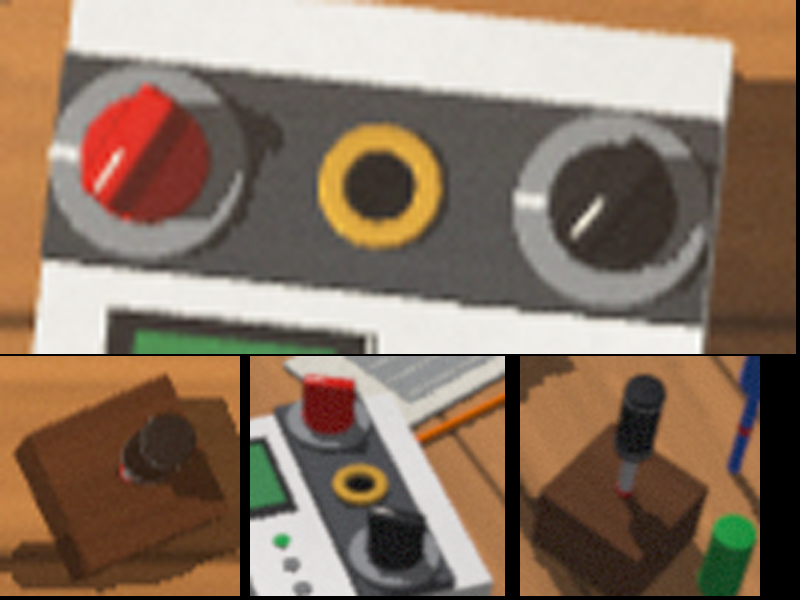

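The crop confirms the black-handled probe is the one in the wooden rest, with its top near pixel (427,181) and the red band at the hole mouth near (416,189). The red bolt's line runs (211,187.5)–(216,180.5) and the black's (292,195)–(297,188.5). Both collar marks are at 9 o'clock, so each bolt needs about 1.05–1.1 rad clockwise.

```bash
python3 - <<'E'
from h import *
t=Cam("top"); s=Cam("side")
# meter yaw: left and right edges / front edge of white body at z=85 by minAreaRect in top
k=blob(t.mask((0,0,200),(179,40,255),(190,140,330,255))); bx=cv2.boxPoints(cv2.minAreaRect(k))
W=np.array([t.plane(p,85)[:2] for p in bx]); print(np.round(W,1)); 
ds=[W[(i+1)%4]-W[i] for i in range(4)]
d=max(ds,key=np.linalg.norm); d=d*np.sign(d[1]); print("y-axis angle-90 (yaw)",np.degrees(np.arctan2(d[1],d[0]))-90)
for n,a,b in(("red",(211.1,187.5),(215.7,180.4)),("blk",(292.1,195.3),(297.0,188.6))):
    A,B=t.plane(a,139)[:2],t.plane(b,139)[:2]; v=A-B; print(n,A,B,"bar dir deg",np.degrees(np.arctan2(v[1],v[0])))
# collar marks z=101
for n,a in(("redmark",(195+64/5.9,155+153/5.9)),("blkmark",(195+530/5.9,155+201/5.9))): print(n,t.plane(a,101)[:2])
print("probe top", t.plane((427,181),165)[:2], s.plane((411.7,278),165)[:2],"tri",tri(t,(427,181),s,(411.7,278)))
for n,p in(("blue1",(366,200)),("blue2",(415,127)),("green",(481,181)),("rcup",(146,243))): print(n,t.plane(p,120 if n=="rcup" else 155)[:2])
Rt=R.from_quat(manip.get_obs()["orientation"],scalar_first=True).as_matrix(); print(Rt.round(3))
E
```

```text
[[541.2 287.3]
 [609.9 281.4]
 [587.   52.8]
 [518.4  59.6]]
y-axis angle-90 (yaw) -5.71127813371271
red [624.86889257 252.41258374] [638.8331525  243.67374302] bar dir deg 147.96164724435974
blk [610.23571459  94.77023152] [623.40611124  85.3120752 ] bar dir deg 144.31645325243952
redmark [644.00871672 270.49624443]
blkmark [628.14164335 111.14484187]
probe top [ 635.04518499 -162.91025602] [ 641.91977873 -158.94993119] tri [ 636.15957362 -162.610036    171.3053865 ]
blue1 [599.50704561 -47.58653967]
blue2 [ 741.87307645 -142.64054998]
green [ 637.15935183 -268.94212978]
rcup [517.2736746  382.33709344]
[[-0.963  0.27  -0.   ]
 [ 0.27   0.963 -0.   ]
 [ 0.    -0.001 -1.   ]]
```

Call:
send_rows:
  motion:
    - [[-0.25,-0.1,0,0],[-0.5,-0.2,0,0],[-0.75,-0.3,0,0],[-0.98,-0.39,0,0]]
  jaw: 0.1
  squeeze: 40

```text
time_s: 0.63
ee_pos: [236.7, 549.7, 231.2]
orientation: [0.0, 0.136, 0.991, -0.0]
contact_force: [0.2, 0.6, -0.4]
width: 39.4
grasp_force: 0.0
```

Call:
send_rows:
  motion:
    - [[-0.25,-0.1,0,0],[-0.5,-0.2,0,0],[-0.75,-0.3,0,0],[-0.98,-0.39,0,0]]

```text
time_s: 0.97
ee_pos: [303.9, 498.4, 231.3]
orientation: [0.0, 0.137, 0.991, -0.0]
contact_force: [-0.1, -0.7, -0.1]
width: 38.8
grasp_force: 0.0
```

Call:
send_rows:
  motion:
    - [[-0.25,-0.1,0,0],[-0.5,-0.2,0,0],[-0.75,-0.3,0,0],[-0.98,-0.39,0,0]]

```text
time_s: 1.3
ee_pos: [371.0, 447.1, 231.3]
orientation: [0.0, 0.137, 0.991, -0.0]
contact_force: [1.1, -0.6, -0.1]
width: 38.5
grasp_force: 0.0
```

Call:
send_rows:
  motion:
    - [[-0.25,-0.1,0,0],[-0.5,-0.2,0,0],[-0.75,-0.3,0,0],[-0.98,-0.39,0,0]]

```text
time_s: 1.63
ee_pos: [438.1, 395.9, 231.3]
orientation: [0.0, 0.137, 0.991, -0.0]
contact_force: [1.0, 0.3, -0.1]
width: 38.2
grasp_force: 0.0
```

Call:
send_rows:
  motion:
    - [[-0.25,-0.1,0,0],[-0.5,-0.2,0,0],[-0.75,-0.3,0,0],[-0.98,-0.39,0,0]]

```text
time_s: 1.97
ee_pos: [505.1, 344.7, 231.3]
orientation: [0.0, 0.137, 0.991, -0.0]
contact_force: [0.5, 1.0, -0.3]
width: 38.6
grasp_force: 0.0
```

Call:
send_rows:
  motion:
    - [[-0.25,-0.1,0,0],[-0.5,-0.2,0,0],[-0.75,-0.3,0,0],[-0.98,-0.39,0,0]]

```text
time_s: 2.3
ee_pos: [572.2, 293.4, 231.2]
orientation: [0.0, 0.137, 0.991, -0.0]
contact_force: [-0.7, 0.3, 1.0]
width: 38.3
grasp_force: 0.0
```

Call:
send_rows:
  motion:
    - [[-0.25,-0.1,0,0.1],[-0.5,-0.2,0,0.2],[-0.75,-0.3,0,0.3],[-1,-0.39,0,0.36],[-1,-0.39,0,0.36],[-1,-0.39,0,0.36],[-1,-0.39,0,0.36]]

```text
time_s: 2.88
ee_pos: [639.3, 242.8, 231.0]
orientation: [-0.0, 0.274, 0.962, -0.0]
contact_force: [-0.2, -0.9, 1.1]
width: 38.3
grasp_force: 0.0
```

Call:
send_rows:
  motion:
    - [[-0.03,0.01,0.2,0],[-0.03,0.01,0.4,0],[-0.03,0.01,0.6,0],[-0.03,0.01,0.8,0],[-0.03,0.01,0.9,0]]

```text
time_s: 3.3
ee_pos: [640.5, 242.6, 157.3]
orientation: [-0.001, 0.274, 0.962, -0.001]
contact_force: [-0.1, -0.4, -0.3]
width: 38.9
grasp_force: 0.0
```

Call:
send_rows:
  motion:
    - [[0,0,0.1,0],[0,0,0.2,0],[0,0,0.3,0],[0,0,0.4,0],[0,0,0.5,0],[0,0,0.57,0],[0,0,0.57,0],[0,0,0.57,0]]

```text
time_s: 3.97
ee_pos: [642.2, 242.0, 113.3]
orientation: [-0.0, 0.275, 0.962, -0.0]
contact_force: [-0.1, -0.2, -0.1]
width: 38.4
grasp_force: 0.0
```

```bash
python3 - <<'E'
from h import *
t=Cam("top"); s=Cam("side")
A=cv2.resize(t.img[140:230,190:310],None,fx=5,fy=5)[:,:,::-1]
B=cv2.resize(s.img[130:220,290:380],None,fx=2.2,fy=2.2)[:,:,::-1]
o=np.zeros((450,800,3),np.uint8); o[:450,:600]=A; o[:198,600:798]=B; cv2.imwrite("pics/g1.png",o)
E
```

```text
(no output)
```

View pics/g1.png

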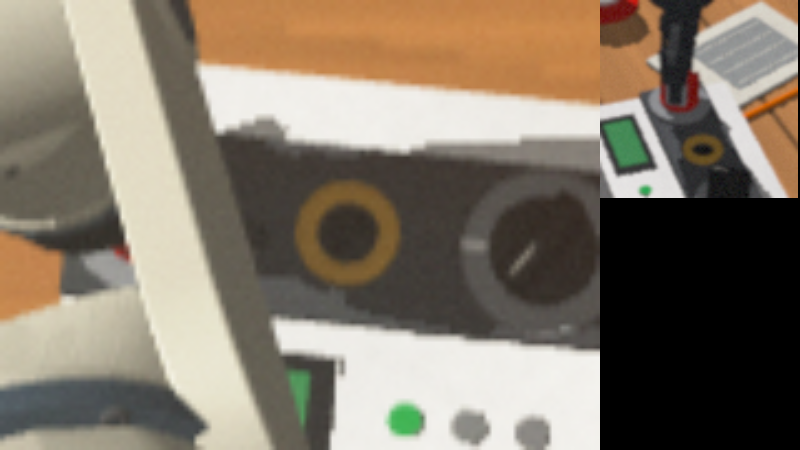

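The top view is blocked by the arm over the red bolt. The side crop, at about (680,95), shows a finger in front of the red bar's middle. I'll close the jaw.

Call:
send_rows:
  motion:
    - [[0,0,0,0],[0,0,0,0],[0,0,0,0],[0,0,0,0],[0,0,0,0],[0,0,0,0]]
  jaw: 1
  squeeze: 50

```text
time_s: 4.57
ee_pos: [643.0, 242.9, 114.4]
orientation: [0.001, 0.275, 0.962, 0.001]
contact_force: [0.6, 5.7, 3.2]
width: 13.1
grasp_force: 51.5
```

Call:
send_rows:
  motion:
    - [[0,0,0,0.1],[0,0,0,0.2],[0,0,0,0.3],[0,0,0,0.4],[0,0,0,0.5],[0,0,0,0.6],[0,0,0,0.7],[0,0,0,0.8]]

```text
time_s: 5.23
ee_pos: [643.2, 243.2, 114.5]
orientation: [0.0, 0.56, 0.829, 0.001]
contact_force: [2.8, 6.5, 2.7]
width: 13.2
grasp_force: 51.3
```

Call:
send_rows:
  motion:
    - [[0,0,0,0.1],[0,0,0,0.2],[0,0,0,0.3],[0,0,0,0.4],[0,0,0,0.5],[0,0,0,0.55],[0,0,0,0.6],[0,0,0,0.6],[0,0,0,0.6]]

```text
time_s: 5.98
ee_pos: [643.5, 243.2, 114.5]
orientation: [0.0, 0.737, 0.676, 0.002]
contact_force: [3.7, 6.8, 1.2]
width: 13.0
grasp_force: 51.2
```

```bash
python3 -c "
from plant import manip; o=manip.get_obs(); import numpy as np; q=o['orientation']; print(o['moment'],np.degrees(2*np.arctan2(q[2],q[1])),o['q'],o['contact_force'])"
```

```text
[ 1.09350943 -0.36793146 -0.05888642] 85.09138070221657 [3.58764743e-01 5.63010961e-01 1.58095517e+00 1.09776019e-03
 9.94294563e-01 4.43839462e-01] [3.6518132  6.81081875 1.17035144]
```

Call:
send_rows:
  motion:
    - [[0,0,0,0.04],[0,0,0,0.08],[0,0,0,0.12],[0,0,0,0.12],[0,0,0,0.12]]

```text
time_s: 6.4
ee_pos: [643.6, 243.3, 114.6]
orientation: [0.001, 0.766, 0.642, 0.002]
contact_force: [3.5, 6.1, 1.9]
width: 13.0
grasp_force: 77.5
```

```bash
python3 -c "
from plant import manip; o=manip.get_obs(); import numpy as np; q=o['orientation']; print(o['moment'],np.degrees(2*np.arctan2(q[2],q[1])),o['q'],o['contact_force'])"
```

```text
[ 1.08249697 -0.33388869  2.12368306] 79.93153528537664 [ 3.59309920e-01  5.62961615e-01  1.58091595e+00 -2.37610472e-04
  9.94222676e-01  5.35166966e-01] [3.51754631 6.08337281 1.85435129]
```

Call:
send_rows:
  motion:
    - [[0,0,0,0],[0,0,0,0],[0,0,0,0],[0,0,0,0],[0,0,-0.2,0],[0,0,-0.4,0],[0,0,-0.6,0],[0,0,-0.8,0],[0,0,-0.8,0]]
  jaw: 0.1

```text
time_s: 7.15
ee_pos: [643.8, 242.4, 181.0]
orientation: [0.001, 0.768, 0.641, 0.002]
contact_force: [0.7, 0.3, 1.0]
width: 38.5
grasp_force: 0.0
```

Call:
send_rows:
  motion:
    - [[-0.14,0.01,0,-0.11],[-0.28,0.03,0,-0.23],[-0.42,0.04,0,-0.34],[-0.57,0.05,0,-0.46],[-0.71,0.06,0,-0.57],[-0.85,0.08,0,-0.69],[-1,0.09,0,-0.8]]

```text
time_s: 7.73
ee_pos: [634.5, 161.3, 176.6]
orientation: [-0.0, 0.53, 0.848, -0.0]
contact_force: [-0.3, -0.6, -0.0]
width: 38.5
grasp_force: 0.0
```

Call:
send_rows:
  motion:
    - [[-0.14,-0.08,0,-0.11],[-0.28,-0.17,0,-0.21],[-0.42,-0.25,0,-0.32],[-0.56,-0.34,0,-0.42],[-0.7,-0.42,0,-0.53],[-0.84,-0.51,0,-0.63],[-0.84,-0.51,0,-0.63],[-0.84,-0.51,0,-0.63],[-0.84,-0.51,0,-0.63]]

```text
time_s: 8.48
ee_pos: [627.3, 84.1, 177.2]
orientation: [-0.0, 0.31, 0.951, 0.0]
contact_force: [-0.4, -0.0, 0.3]
width: 38.1
grasp_force: 0.0
```

```bash
cat > st.py <<'E'
from plant import manip; import numpy as np
o=manip.get_obs(); q=o['orientation']; a=np.degrees(2*np.arctan2(q[2],q[1])); print(o['ee_pos'].round(1),o['moment'].round(2),"x-angle",a%360,"q6",o['q'][5])
import sys
if len(sys.argv)>3:
    d=np.array([float(v) for v in sys.argv[1:4]])-o['ee_pos']; r=np.radians(a); x=np.array([np.cos(r),np.sin(r)]); y=np.array([np.sin(r),-np.cos(r)])
    print("units",(d[:2]@x/80).round(3),(d[:2]@y/80).round(3),(-d[2]/80).round(3))
E
python3 st.py 627.7 83.4 113
```

```text
[627.3  84.1 177.2] [-0.01  0.01 -0.03] x-angle 143.90875898784068 q6 -0.8102257038155276
units -0.009 -0.005 0.803
```

Call:
send_rows:
  motion:
    - [[-0.01,0,0.15,0],[-0.01,0,0.3,0],[-0.01,0,0.45,0],[-0.01,0,0.55,0],[-0.01,0,0.65,0],[-0.01,0,0.75,0],[-0.01,0,0.8,0],[-0.01,0,0.8,0],[-0.01,0,0.8,0]]

```text
time_s: 9.23
ee_pos: [628.2, 83.3, 113.6]
orientation: [-0.0, 0.309, 0.951, -0.0]
contact_force: [0.7, -0.3, -0.1]
width: 38.8
grasp_force: 0.0
```

Call:
send_rows:
  motion:
    - [[0,0,0,0],[0,0,0,0],[0,0,0,0],[0,0,0,0],[0,0,0,0],[0,0,0,0]]
  jaw: 1
  squeeze: 50

```text
time_s: 9.73
ee_pos: [628.5, 83.0, 114.4]
orientation: [0.0, 0.308, 0.951, -0.0]
contact_force: [-1.6, -2.6, 6.7]
width: 12.8
grasp_force: 50.6
```

```bash
python3 st.py
```

```text
[628.5  83.  114.4] [-0.55  0.29  0.09] x-angle 144.06762925887176 q6 -0.8140730068873564
```

Call:
send_rows:
  motion:
    - [[0,0,0,0.1],[0,0,0,0.2],[0,0,0,0.3],[0,0,0,0.4],[0,0,0,0.5],[0,0,0,0.6],[0,0,0,0.7],[0,0,0,0.8]]

```text
time_s: 10.4
ee_pos: [628.0, 82.7, 114.4]
orientation: [0.0, 0.589, 0.808, -0.0]
contact_force: [-3.3, -4.6, 7.6]
width: 12.7
grasp_force: 50.8
```

Call:
send_rows:
  motion:
    - [[0,0,0,0.1],[0,0,0,0.2],[0,0,0,0.3],[0,0,0,0.4],[0,0,0,0.5],[0,0,0,0.55],[0,0,0,0.6],[0,0,0,0.63],[0,0,0,0.63],[0,0,0,0.63]]

```text
time_s: 11.23
ee_pos: [627.6, 82.8, 114.5]
orientation: [0.0, 0.766, 0.642, -0.001]
contact_force: [-5.0, -2.7, 10.1]
width: 13.3
grasp_force: 77.4
```

```bash
python3 st.py
```

```text
[627.6  82.8 114.5] [-0.6   0.77  1.97] x-angle 79.93306489488843 q6 0.3066303637702875
```

Call:
send_rows:
  motion:
    - [[0,0,0,0],[0,0,0,0],[0,0,0,0],[0,0,0,0],[0,0,-0.2,0],[0,0,-0.4,0],[0,0,-0.6,0],[0,0,-0.8,0],[0,0,-1,0],[0,0,-1,0]]
  jaw: 0.1

```text
time_s: 12.07
ee_pos: [630.0, 83.6, 196.9]
orientation: [0.001, 0.768, 0.641, 0.002]
contact_force: [1.9, -0.2, -0.4]
width: 38.2
grasp_force: 0.0
```

```bash
python3 - <<'E'
from h import *
t=Cam("top"); s=Cam("side")
# probe: dark handle masks
def lim(c,b): 
    g=cv2.cvtColor(c.img,cv2.COLOR_RGB2GRAY)
    return g[b[1]:b[3],b[0]:b[2]]
cv2.imwrite("pics/t2.png",t.img[:,:,::-1]); cv2.imwrite("pics/s2.png",s.img[:,:,::-1])
A=cv2.resize(t.img[165:205,400:450],None,fx=8,fy=8,interpolation=cv2.INTER_CUBIC)
B=cv2.resize(s.img[265:330,385:435],None,fx=7,fy=7,interpolation=cv2.INTER_CUBIC)
C=cv2.resize(s.img[150:240,300:385],None,fx=4,fy=3,interpolation=cv2.INTER_CUBIC)
o=np.zeros((600,800,3),np.uint8); o[:320,:400]=A; o[:455,420:770]=B; o[325:595,:340]=C
o=np.clip(o.astype(float)*1.5,0,255).astype(np.uint8)
cv2.imwrite("pics/p1.png",o[:,:,::-1])
E
```

```text
(no output)
```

View pics/p1.png

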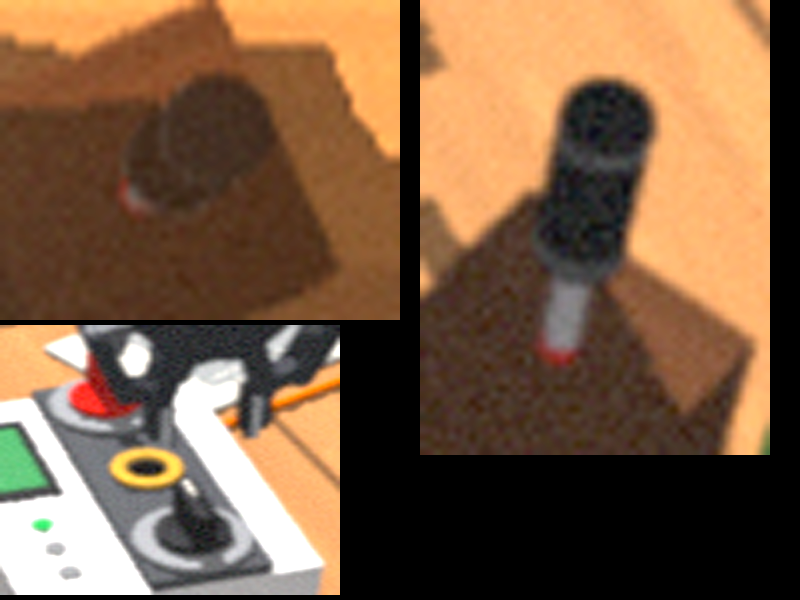

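The crop shows the black bolt's line now pointing along the cover. The probe's handle-top centre is at about (427.0,181.3) in the top view and (411.9,281.4) in the side view. The rod enters the rest at side pixel (404.7,315).

```bash
python3 - <<'E'
from h import *
t=Cam("top"); s=Cam("side")
print(t.plane((427,181.3),165),s.plane((411.9,281.4),165),tri(t,(427,181.3),s,(411.9,281.4)))
print(s.plane((404.7,315),60), t.plane((417.3,189.2),60))
E
python3 st.py 635.5 -163 215
```

```text
[ 634.46944326 -162.90531843  165.        ] [ 638.22841949 -166.11970819  165.        ] [ 636.94367074 -164.2938485   163.02720961]
[ 638.2954122 -166.3662862   60.       ] [ 635.21705807 -163.98869322   60.        ]
[627.6  83.2 192.6] [-0.01 -0.03  0.02] x-angle 79.70423161602102 q6 0.3091327870174845
units -3.011 0.648 -0.28
```

Call:
send_rows:
  motion:
    - [[-0.1,0.02,-0.28,0],[-0.3,0.06,-0.28,0],[-0.5,0.11,-0.28,0],[-0.75,0.17,-0.28,0],[-1,0.22,-0.28,0]]

```text
time_s: 12.68
ee_pos: [630.6, 0.9, 214.8]
orientation: [-0.001, 0.767, 0.641, -0.001]
contact_force: [-0.1, -0.5, 1.0]
width: 38.0
grasp_force: 0.0
```

Call:
send_rows:
  motion:
    - [[-0.25,0.05,0,0],[-0.5,0.11,0,0],[-0.75,0.17,0,0],[-1,0.22,0,0]]

```text
time_s: 13.02
ee_pos: [633.6, -81.3, 214.6]
orientation: [-0.001, 0.768, 0.641, -0.001]
contact_force: [-0.2, -0.1, 0.8]
width: 38.8
grasp_force: 0.0
```

Call:
send_rows:
  motion:
    - [[-0.25,0.05,0,0],[-0.5,0.11,0,0],[-0.75,0.17,0,0],[-0.9,0.2,0,0],[-1,0.22,0,0],[-1.0,0.22,0,0],[-1,0.22,0,0],[-1,0.22,0,0]]

```text
time_s: 13.68
ee_pos: [637.1, -161.3, 215.8]
orientation: [-0.0, 0.768, 0.641, -0.0]
contact_force: [0.6, -0.5, 0.1]
width: 38.6
grasp_force: 0.0
```

```bash
python3 st.py 636.8 -163.7 120; python3 - <<'E'
from h import *
s=Cam("side"); t=Cam("top")
o=np.zeros((420,800,3),np.uint8)
o[:420,:400]=cv2.resize(s.img[205:345,340:480],(400,420),interpolation=cv2.INTER_CUBIC); o[:300,400:]=cv2.resize(t.img[140:230,370:490],(400,300))
cv2.imwrite("pics/p2.png",np.clip(o[:,:,::-1]*1.4,0,255).astype(np.uint8))
E
```

```text
[ 637.1 -161.3  215.8] [-0.05 -0.01  0.01] x-angle 79.73717050438228 q6 -0.07150692968439488
units -0.03 0.001 1.198
```

View pics/p2.png

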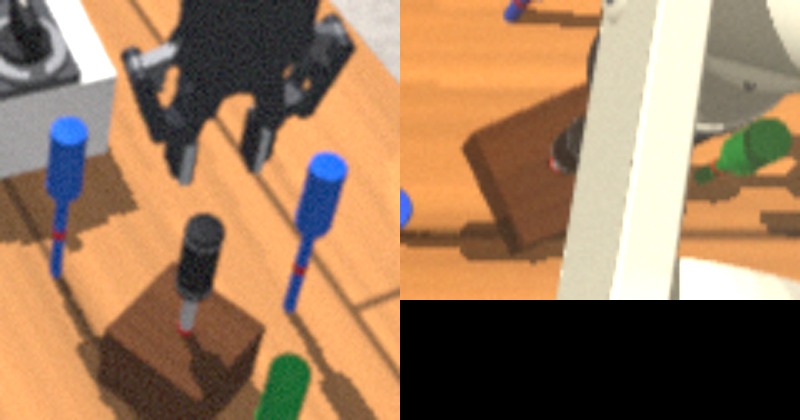

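The gripper hangs centred above the probe, with the finger midpoint at crop (222,170) and the probe axis extrapolating to (219,170). The neighbouring blue and green ones are clear.

Call:
send_rows:
  motion:
    - [[-0.03,0,0.1,0],[-0.03,0,0.25,0],[-0.03,0,0.4,0],[-0.03,0,0.5,0],[-0.03,0,0.6,0],[-0.03,0,0.6,0]]

```text
time_s: 14.28
ee_pos: [635.5, -164.3, 165.4]
orientation: [-0.001, 0.768, 0.641, -0.001]
contact_force: [-0.8, 0.4, -0.2]
width: 38.5
grasp_force: 0.0
```

Call:
send_rows:
  motion:
    - [[0,0,0.1,0],[0,0,0.2,0],[0,0,0.3,0],[0,0,0.4,0],[0,0,0.5,0],[0,0,0.59,0],[0,0,0.59,0],[0,0,0.59,0],[0,0,0.59,0]]

```text
time_s: 15.03
ee_pos: [637.0, -164.7, 121.1]
orientation: [0.0, 0.768, 0.641, 0.0]
contact_force: [0.4, -0.2, -1.1]
width: 38.5
grasp_force: 0.0
```

Call:
send_rows:
  motion:
    - [[0,0,0,0],[0,0,0,0],[0,0,0,0],[0,0,0,0],[0,0,0,0],[0,0,0,0],[0,0,0,0]]
  jaw: 1
  squeeze: 40

```text
time_s: 15.62
ee_pos: [637.2, -164.7, 121.5]
orientation: [0.0, 0.768, 0.641, 0.0]
contact_force: [-0.2, 0.3, 6.4]
width: 24.7
grasp_force: 39.3
```

```bash
python3 st.py
```

```text
[ 637.2 -164.7  121.5] [0.07 0.04 0.01] x-angle 79.71275175189257 q6 -0.07566633972339086
```

Call:
send_rows:
  motion:
    - [[0,0,-0.05,0],[0,0,-0.15,0],[0,0,-0.3,0],[0,0,-0.45,0],[0,0,-0.6,0],[0,0,-0.8,0],[0,0,-1,0]]

```text
time_s: 16.2
ee_pos: [636.2, -164.4, 202.5]
orientation: [-0.0, 0.768, 0.641, -0.0]
contact_force: [-0.7, -0.4, -2.0]
width: 25.0
grasp_force: 39.8
```

Call:
send_rows:
  motion:
    - [[0,0,-0.2,0],[0,0,-0.4,0],[0,0,-0.6,0],[0,0,-0.8,0],[0,0,-0.9,0],[0,0,-1,0],[0,0,-1,0],[0,0,-1,0],[0,0,-1,0]]

```text
time_s: 16.95
ee_pos: [636.2, -164.4, 280.0]
orientation: [-0.001, 0.768, 0.641, -0.0]
contact_force: [0.5, -0.7, -1.3]
width: 25.0
grasp_force: 39.8
```

```bash
python3 st.py 635.6 162.8 282; python3 - <<'E'
from h import *
s=Cam("side"); x,y,z=manip.get_obs()["ee_pos"]; p=s.proj([x,y,z-61.5]); print("band pred",p, "tip pred",s.proj([x,y,z-111.5]),"top-rod pred",s.proj([x,y,z-16.5]))
u,v=p.astype(int); b=(u-40,v-50,u+40,v+50)
m=s.mask((0,130,60),(8,255,255),b)|s.mask((172,130,60),(179,255,255),b); k=blob(m); print("band",k[:,0].mean(0),cv2.minAreaRect(k),cv2.contourArea(k))
cv2.imwrite("pics/p3.png",cv2.resize(s.img[v-75:v+75,u-75:u+75],(600,600),interpolation=cv2.INTER_CUBIC)[:,:,::-1]); print(u-75,v-75)
E
```

```text
[ 636.2 -164.4  280. ] [0.02 0.03 0.01] x-angle 79.71443881350217 q6 -0.07567657113198288
units 4.023 -0.738 -0.026
band pred [414.5925416  261.92848791] tip pred [410.73380758 279.93640173] top-rod pred [418.3360684  244.45822236]
band [414.64285714 262.92857143] ((414.5, 262.5), (5.0, 3.0), -0.0) 6.0
339 186
```

View pics/p3.png

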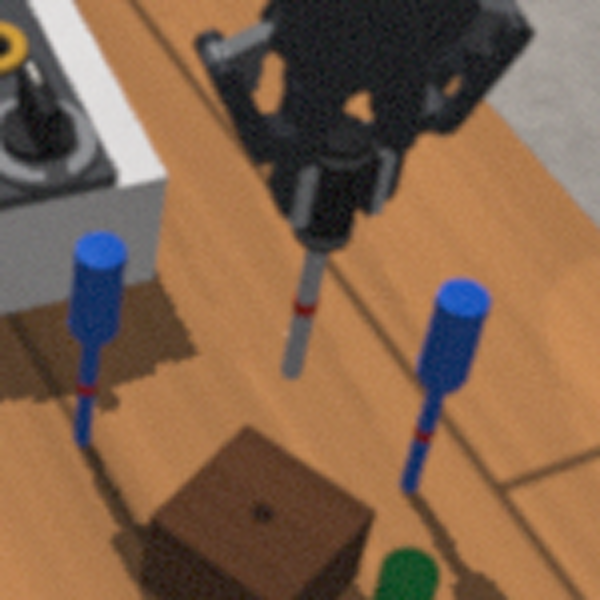

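The probe is firmly held and upright. Its band is at about (415,263) and its tip at (411.7,279.8), against predictions of (414.6,261.9) and (410.7,279.9). Next I'll carry it over.

Call:
send_rows:
  motion:
    - [[0.05,-0.01,-0.02,0],[0.15,-0.03,-0.03,0],[0.3,-0.06,-0.03,0],[0.5,-0.09,-0.03,0],[0.75,-0.14,-0.03,0],[1,-0.18,-0.03,0]]

```text
time_s: 17.5
ee_pos: [636.6, -81.2, 283.2]
orientation: [-0.0, 0.768, 0.641, 0.0]
contact_force: [0.3, -0.2, -1.6]
width: 25.2
grasp_force: 39.8
```

Call:
send_rows:
  motion:
    - [[0.25,-0.05,0,0],[0.5,-0.09,0,0],[0.75,-0.14,0,0],[1,-0.18,0,0]]

```text
time_s: 17.83
ee_pos: [636.6, 0.7, 283.3]
orientation: [-0.0, 0.767, 0.641, 0.0]
contact_force: [0.5, 0.1, -0.7]
width: 25.3
grasp_force: 39.8
```

Call:
send_rows:
  motion:
    - [[0.25,-0.05,0,0],[0.5,-0.09,0,0],[0.75,-0.14,0,0],[1,-0.19,0,0]]

```text
time_s: 18.17
ee_pos: [635.8, 82.1, 283.3]
orientation: [-0.0, 0.767, 0.641, 0.0]
contact_force: [0.3, 0.5, -1.3]
width: 25.1
grasp_force: 39.8
```

Call:
send_rows:
  motion:
    - [[0.25,-0.05,0,0],[0.5,-0.09,0,0],[0.7,-0.13,0,0],[0.85,-0.16,0,0],[0.95,-0.18,0,0],[1,-0.19,0,0],[1,-0.19,0,0],[1,-0.19,0,0],[1,-0.19,0,0]]

```text
time_s: 18.92
ee_pos: [635.8, 160.0, 283.2]
orientation: [0.0, 0.768, 0.641, -0.0]
contact_force: [-0.2, 0.6, -0.6]
width: 24.8
grasp_force: 39.8
```

```bash
python3 st.py 635.6 162.8 182.5; cat > m.py <<'E'
from h import *
s=Cam("side"); x,y,z=manip.get_obs()["ee_pos"]
tipz=z-111.5; pb=s.proj([x,y,tipz+50]); u,v=pb.astype(int); b=(u-12,v-14,u+14,v+14)
m=s.mask((0,120,50),(9,255,255),b)|s.mask((171,120,50),(179,255,255),b); ys,xs=np.nonzero(m)
print("tipz",tipz,"band obs",xs.mean(),ys.mean(),len(xs),"pred",pb, "tip pred",s.proj([x,y,tipz]))
m=s.mask((15,110,80),(32,255,255),(315,180,355,216)); k=blob(cv2.morphologyEx(m,cv2.MORPH_CLOSE,np.ones((3,3)))); e=cv2.fitEllipse(k); print("ring",e,"pred@101",s.proj([635.6,162.8,101]),"px/mm x",s.proj([636.6,162.8,101])-s.proj([635.6,162.8,101]),"y",s.proj([635.6,163.8,101])-s.proj([635.6,162.8,101]),"z",s.proj([635.6,162.8,102])-s.proj([635.6,162.8,101]))
E
python3 m.py
```

```text
[635.8 160.  283.2] [-0.02 -0.01  0.02] x-angle 79.67284882379215 q6 0.4247906717510187
units 0.034 -0.008 1.259
tipz 171.77773520920096 band obs 329.7631578947368 162.94736842105263 38 pred [338.10283546 155.25955764] tip pred [337.3175985  173.53791377]
ring ((336.2982482910156, 197.38340759277344), (13.035404205322266, 18.089603424072266), 91.61931610107422) pred@101 [335.70050082 196.78060855] px/mm x [ 0.39512201 -0.11112835] y [-0.17790645 -0.26798213] z [ 0.01357304 -0.32462913]
```

Call:
send_rows:
  motion:
    - [[0.03,0,0.1,0],[0.03,0,0.2,0],[0.03,0,0.3,0],[0.03,0,0.4,0],[0.03,0,0.5,0],[0.03,0,0.6,0],[0.03,0,0.7,0],[0.03,0,0.72,0],[0.03,0,0.72,0],[0.03,0,0.72,0]]

```text
time_s: 19.8
ee_pos: [636.2, 163.2, 225.7]
orientation: [0.0, 0.768, 0.641, 0.0]
contact_force: [-0.1, -0.1, -0.8]
width: 25.2
grasp_force: 39.8
```

```bash
python3 st.py 635.6 162.8 212.5;  sed -i 's/b=(u-12,v-14,u+14,v+14)/b=(u-5,v-6,u+7,v+8)/' m.py; cat >> m.py <<'E'
print("band px",sorted(zip(ys.tolist(),xs.tolist())))
cv2.imwrite("pics/m1.png",cv2.resize(s.img[135:220,290:375],(595,595),interpolation=cv2.INTER_CUBIC)[:,:,::-1])
E
python3 m.py
```

```text
[636.2 163.2 225.7] [-0.    0.    0.07] x-angle 79.71681235753819 q6 0.42836173696544233
units -0.007 -0.007 0.166
tipz 114.61050497649262 band obs 333.3478260869565 174.34782608695653 46 pred [336.8577161  175.10059434] tip pred [336.13901854 192.10770339]
ring ((336.2522888183594, 197.58639526367188), (12.701956748962402, 18.274200439453125), 91.77288818359375) pred@101 [335.70050082 196.78060855] px/mm x [ 0.39512201 -0.11112835] y [-0.17790645 -0.26798213] z [ 0.01357304 -0.32462913]
band px [(169, 331), (170, 331), (170, 332), (170, 333), (171, 331), (171, 332), (171, 333), (171, 334), (172, 331), (172, 332), (172, 333), (172, 334), (173, 331), (173, 332), (173, 333), (173, 334), (174, 331), (174, 332), (174, 333), (174, 334), (174, 335), (175, 331), (175, 332), (175, 333), (175, 334), (175, 335), (175, 336), (175, 338), (176, 331), (176, 332), (176, 333), (176, 334), (176, 335), (176, 336), (176, 337), (176, 338), (176, 339), (177, 331), (177, 332), (177, 333), (177, 337), (177, 338), (178, 331), (178, 332), (178, 333), (179, 331)]
```

View pics/m1.png

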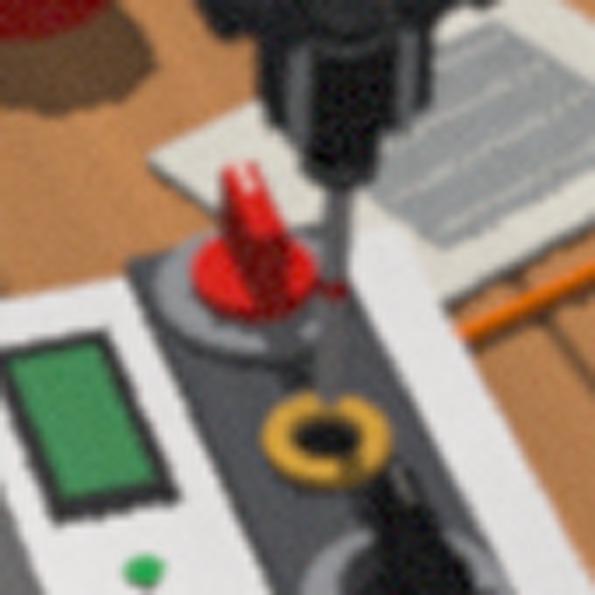

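The crop shows the rod hanging straight above the ring: band at about (337.1,176), ring-top centre at about (336.3,196.9). It is centred to about 1 mm, so I'll nudge it slightly and lower.

Call:
send_rows:
  motion:
    - [[-0.01,0,0.04,0],[-0.01,0,0.08,0],[-0.01,0,0.12,0],[-0.01,0,0.16,0],[-0.01,0,0.2,0],[-0.01,0,0.25,0],[-0.01,0,0.3,0],[-0.01,0,0.35,0],[-0.01,0,0.4,0],[-0.01,0,0.4,0]]

```text
time_s: 20.68
ee_pos: [635.5, 162.3, 192.5]
orientation: [-0.0, 0.768, 0.641, -0.001]
contact_force: [-1.1, 0.4, -1.7]
width: 25.0
grasp_force: 39.8
```

Call:
send_rows:
  motion:
    - [[0,0,0.05,0],[0,0,0.1,0],[0,0,0.15,0],[0,0,0.2,0],[0,0,0.25,0],[0,0,0.3,0],[0,0,0.34,0],[0,0,0.38,0],[0,0,0.38,0],[0,0,0.38,0]]

```text
time_s: 21.52
ee_pos: [635.9, 162.4, 163.1]
orientation: [-0.0, 0.768, 0.641, -0.0]
contact_force: [0.9, -0.2, -0.9]
width: 24.8
grasp_force: 39.8
```

```bash
python3 st.py 635.7 162.4 162.5; sed -i 's/m1.png/m2.png/; s/135:220,290:375/150:220,300:370/' m.py; python3 m.py
```

```text
[635.9 162.4 163.1] [-0.    0.03  0.01] x-angle 79.7153215780397 q6 0.4272522663636614
units -0.001 -0.003 0.008
tipz 51.82818126940808 band obs 336.3076923076923 197.3846153846154 13 pred [335.95022647 196.56672937] tip pred [335.28412902 212.32936928]
ring ((336.2533874511719, 197.56405639648438), (12.285665512084961, 17.447265625), 91.45323944091797) pred@101 [335.70050082 196.78060855] px/mm x [ 0.39512201 -0.11112835] y [-0.17790645 -0.26798213] z [ 0.01357304 -0.32462913]
band px [(196, 334), (197, 334), (197, 335), (197, 336), (197, 337), (197, 338), (197, 339), (198, 334), (198, 335), (198, 336), (198, 337), (198, 338), (198, 339)]
```

View pics/m2.png

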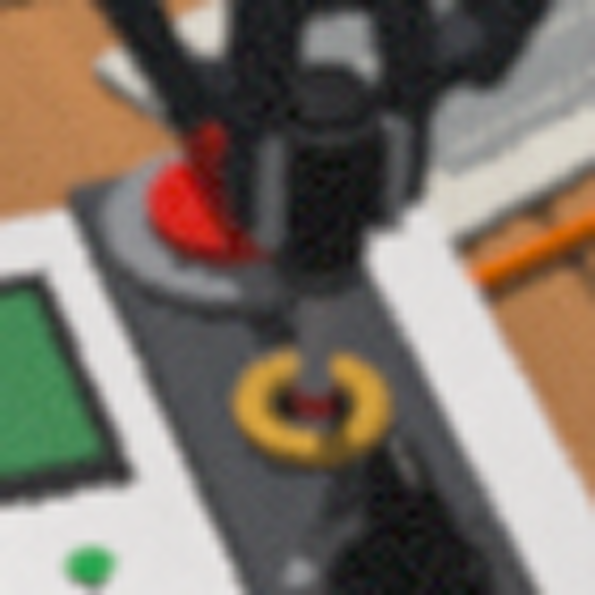

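The band sits in the hole with its crop centre at (316,405), the hole centre is near (314,403), and there is no contact force. I'll make a final trim of under 1 mm, settle, and hand in.

Call:
send_rows:
  motion:
    - [[-0.005,0,0.005,0],[-0.01,0,0.01,0],[-0.01,0,0.01,0],[-0.01,0,0.01,0],[-0.01,0,0.01,0],[-0.01,0,0.01,0],[-0.01,0,0.01,0],[-0.01,0,0.01,0],[-0.01,0,0.01,0],[-0.01,0,0.01,0]]

```text
time_s: 22.4
ee_pos: [635.8, 161.6, 162.5]
orientation: [-0.0, 0.768, 0.641, -0.0]
contact_force: [-0.0, 0.4, -1.2]
width: 25.0
grasp_force: 39.8
```

```bash
python3 st.py; python3 -c "
from plant import manip; print(manip.get_obs()['qvel'].round(4)); print(manip.sign_off())"
```

```text
[635.8 161.6 162.5] [-0.   -0.04  0.02] x-angle 79.71342897598302 q6 0.4261592917648457
[ 0.0005  0.0019 -0.0013 -0.0015  0.0003 -0.0002]
the job is handed in; nothing more can be done
None
```

I turned both bolts to their end stops, red then black, and handed the job in at about 22 s with the probe held still and upright in the guide hole, band about level with the ring top and centred to within about 2 mm by my measurements; sign-off returned no verdict.

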